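# Tip the blue angle bracket down the chute onto its back

### The arm

A 6-joint arm with a two-finger parallel gripper is mounted at the origin on the work surface. World frame = base frame: x ahead of the robot, y to its left, z up, the work surface at z = 0. Lengths are in mm, angles in rad, forces in N, time in s.
With the tool pointing down it reaches from about 200 to 875 mm from the base axis. Payload 3.4 kg.
Tool frame: the origin (TCP) lies on the mounting face of the last link; the fingertips stand 199 mm ahead of it and the grasp point (between the pads) lies 180 mm ahead of it; z points along the fingers, y is the line along which they close (so a half turn about z gives the same grasp; the last joint's range is limited). The gripper opens to 94 mm and grips with 3 to 60 N. Pads are 16 mm wide; open, the fingers measure 119 mm over their backs; the gripper's body (75 mm by 177 mm) begins 78 mm behind the grasp point.
Start: joints at [1.081, 0.276, 1.505, -0, 1.361, -0.121], TCP at [207.296, 536.351, 404.693] pointing down, gripper open.
Joint ranges: [-2.89, 2.89], [-0.75, 2.08], [0.22, 2.7], [-1.18, 4.32], [0.11, 2.71], [-2.7, 2.7]. Speed limits (rad/s): [2.57, 2.57, 3.14, 3.14, 3.14, 3.14].

### API

Orientations are given as a unit quaternion [x, y, z, w].
In Python, from cell import arm gives the robot as it stands.
- The arm moves only by the tool carry_out, never from a script. Its argument "commands" is a list of rows, each an object with "slide": the shift along the tool's x, y, z in cm, a list of three; "twist": the turn about the tool's z in rad. A call has 1 to 10 rows; each row shifts and turns the commanded pose from where the row before left it, along the tool's axes as they then stand; what a row does not reach is not made up. A row lasts 1/12 s, in which the tool goes at most 41.7 mm and 7.16 degrees, less where a joint would pass 70% of its speed; a pose out of reach is approached as far as the arm can. A call with a gripper value outside its range is refused whole. "claw" is the opening, from 0 (shut) to 1 (fully open), set as the call begins (left out, the last holds). The fingers move at their own pace and stop on an object; "force" is the grip in N (left out, the last holds). Time passes only in rows, so rows that do not move let the fingers close. It gives the time, the measured TCP pose, the force, the opening and the grip force at its end, in the units of the state.
- arm.observe(): the state, without advancing time (a new reading comes with each control period).
- arm.grab_frame(name): name is "scene" or "top" or "wrist"; returns (picture, depth): 480x640x3 uint8, red, green, blue; 480x640 float32, mm along the optical axis (not along the pixel's ray), 0 where there is no reading.
- arm.get_calibration(name): a dict with "K" (3x3 intrinsics, pixels), "camera_from_world" (4x4, takes a point from world to camera coordinates); the wrist camera has in their place "mount" (4x4, takes a point from camera to tool coordinates, whose origin is the TCP and whose axes are the flange's). Camera axes: x right, y down, z forward; pixel columns grow to the right and rows downward; lengths in mm; the calibration is good to about 2 mm. A picture is of the moment at which its call begins: read the wrist's pose just before it. get_calibration takes no time and is no camera call.
- arm.finish_job(): hands the job in; it is judged then, once.
The state is a dict: "time": time; "joints": joint angles; "qd": joint speeds; "joint_torque": joint torques, N m; "position": TCP position; "orientation": TCP orientation; "contact_force": force on the tool from outside, world axes, zero at the start; "wrist_torque": the same for the moment, N m; "grip_width": opening from 0.0 (shut) to 1.0 (fully open); "grip_force": force on a finger pad.
Only numpy, scipy, OpenCV 4.12 (cv2) and the standard library are available. Lean on these libraries where they do the work, as an engineer would, in place of code of your own. Each camera call takes 0.05 s, during which the arm holds its last target. There are 200 camera calls.

### The job

Take the blue angle bracket, stand it at the top of the sloping sheet of the chute with the back of its tall leaf facing downhill, and let it go there so that it topples over forwards and slides into the bin on its own, ending flat on its back on the bin floor with its short foot pointing up. Leave the rusty bracket where it stands.

Things in the scene. Friction and masses are not known exactly. Their poses are not given: they have to be found in the camera images.
- blue_bracket_mid (a point): Centre of the 80 mm high, 40 mm wide (y), 8 mm thick (x) tall leaf of a blue steel L-bracket, 0.27 kg, standing on its foot; 40 mm above the underside. x: the way the foot points (foot 8 mm thick, full width, its tip 30 mm from this point); the leaf's back faces -x; z up the leaf. Graspable from above across its 40 mm width. Mass centre 4 mm from the leaf's mid-plane, 31 mm up: tips onto its back past 15 deg.
- rusty_bracket_mid (a point): The rusty brown bracket of the same shape and size, standing upright; same point and axes. To be left alone.
- chute_head (a point): Middle of the head edge of the fixed galvanised chute, where a small pine bench top (level, 130 mm high, 110 x 220 mm) meets the sloping sheet. x: level, downhill; z up. The slippery sheet (friction about 0.2) drops from here at 42 deg, 100 mm down over 111 mm level, easing off over its last 30 mm onto the bin floor; 150 mm wide between side walls 28 mm high.
- bin_in (a point): Centre of the floor of the grey tilting bin (locked level) at the foot of the chute; axes as the chute head, which lies 186 mm back (-x) and 100 mm up. Smooth floor 150 mm long (x), 160 mm wide (y), 30 mm above the table; walls 45 mm high at the far end and sides, open to the chute.
There are look-alikes about, which are no part of the job. Leave any orange or pink look-alike of the part that bears blue_bracket_mid alone.

How it is judged (in metres and radians):
On the way:
1. the blue bracket has been let go on the upper part of the chute: it touches the chute and not the fingers, its centre less than 90 mm (level) beyond the head edge (contact force between blue_bracket and the fingers below 0.05 N and contact force between blue_bracket and chute above 0.1 N and x of blue_bracket_mid in the frame of chute_head between -0.02 and 0.09 m and y of blue_bracket_mid in the frame of chute_head between -0.08 and 0.08 m and z of blue_bracket_mid in the frame of chute_head between -0.075 and 0.06 m), for 0.03 s.
At the end, for the whole second after the job is handed in: The blue bracket lies at rest on the bin floor on the back of its tall leaf, foot pointing up within 0.2 rad (11 degrees) of vertical, its centre inside the bin; the rusty bracket is within 30 mm of where it started (x of blue_bracket_mid in the frame of bin_in between -0.08 and 0.08 m and y of blue_bracket_mid in the frame of bin_in between -0.08 and 0.08 m and z of blue_bracket_mid in the frame of bin_in between -0.005 and 0.025 m and angle between blue_bracket_mid's own x axis and vertical below 0.2 rad and linear speed of blue_bracket below 0.02 m/s and distance of rusty_bracket_mid from where it was at the start of the episode below 0.03 m); the robot touches nothing.
It fails at once if the rusty bracket is shifted by more than 30 mm or knocked over (distance of rusty_bracket_mid from where it was at the start of the episode above 0.03 m).
It also fails if it takes over 32 s, if anything falls off the work surface, if the arm or the gripper's body presses on something with over 40 N, if the wrist force passes 120 N, or if a joint passes its speed limit or range.

## Working session

There is one attempt and no reset: what is moved stays moved. The work goes in short steps, Python scripts to look and compute and a tool call to move; the robot and the scene stay as the last step left them, time stands still between calls to the robot, and variables do not carry over. Pictures are saved under pics/ and viewed, at most 10 in all, crops included, and the job is handed in when it is done.

Besides the shell and the picture viewer there is one more tool, called after ">>>" by a JSON object that holds its "api" and its "payload". carry_out: Moves the arm, as the interface text tells. Its arguments: {"type":"object","properties":{"commands":{"type":"array"},"claw":{"type":"number"},"force":{"type":"number"}},"required":["commands"]}

```bash
mkdir -p pics
cat > h.py <<'E'
import numpy as np, cv2
from cell import arm
def grab(n,tag):
    s=arm.observe(); p,d=arm.grab_frame(n); np.savez(f'{tag}.npz',p=p,d=d,pos=s['position'],q=s['orientation'])
    cv2.imwrite(f'pics/{tag}.png',p[:,:,::-1]); return p,d
def world(n,tag,u,v,r=1):
    z=np.load(f'{tag}.npz'); d=z['d']; c=arm.get_calibration(n); K=np.array(c['K'])
    w=d[v-r:v+r+1,u-r:u+r+1]; w=w[w>0]; zz=np.median(w)
    pc=np.array([(u-K[0,2])/K[0,0]*zz,(v-K[1,2])/K[1,1]*zz,zz,1])
    if n=='wrist':
        from scipy.spatial.transform import Rotation as R
        T=np.eye(4);T[:3,:3]=R.from_quat(z['q']).as_matrix();T[:3,3]=z['pos']
        return (T@np.array(c['mount'])@pc)[:3]
    return (np.linalg.inv(np.array(c['camera_from_world']))@pc)[:3]
E
python3 - <<'E'
from h import *
grab('scene','s0');grab('top','t0');print(arm.observe())
E
```

```text
{'time': 0.1, 'joints': array([ 1.08102934e+00,  2.76524441e-01,  1.50594176e+00,  2.36261446e-05,
        1.36072790e+00, -1.20986526e-01]), 'qd': array([ 7.39990263e-04, -2.11505928e-03, -1.01290163e-03, -1.79008905e-03,
       -1.23457916e-03, -2.82491490e-06]), 'joint_torque': array([ 2.54869337e-03, -4.05455625e+01, -2.37781531e+01,  7.00784661e-02,
        2.99740629e-02, -4.75529862e-05]), 'position': array([207.18710318, 536.19099939, 403.92098189]), 'orientation': array([ 1.83349508e-01,  9.83047464e-01, -7.60203479e-04, -2.51756320e-04]), 'contact_force': array([ 0.42085682,  0.78531865, -0.52778135]), 'wrist_torque': array([0.00426291, 0.04761071, 0.0528439 ]), 'grip_force': 0.0, 'grip_width': 0.9979497968996415}
```

View pics/s0.png

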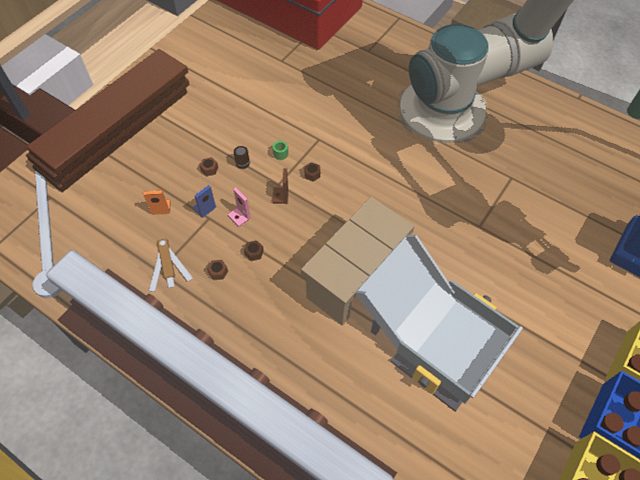

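View pics/t0.png

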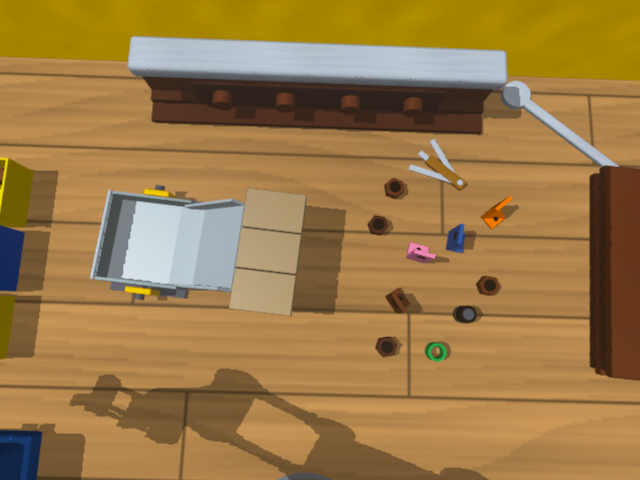

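Candidates in the scene view are orange (157,202), blue (205,200), pink (239,207) and rusty (281,186). In the top view they are at (497,212), (456,238), (420,252) and (399,300). By description I want the blue one, at top (456,238). The chute head edge runs from about (244,200) to (233,290) in the top view, and the bin lies at about (150,245).

Run:
```python
from h import *
t=cv2.imread('pics/t0.png');s=cv2.imread('pics/s0.png')
a=cv2.resize(t[200:275,400:500],(800,600)[:1]*0 or (533,400),interpolation=cv2.INTER_CUBIC)
b=cv2.resize(s[170:240,180:226],(263,400),interpolation=cv2.INTER_CUBIC)
cv2.imwrite('pics/c0.png',np.hstack([a,b]))
for u,v in [(456,238),(420,252),(399,300),(497,212),(270,250),(250,190),(305,196),(292,313),(232,307),(244,200),(235,288),(239,245),(150,245),(120,240)]: print('t',u,v,world('top','t0',u,v).round(1))
# blue mask points from both cams, heights
for n,g in(('top','t0'),('scene','s0')):
    z=np.load(g+'.npz');p=z['p'].astype(int)
    m=(p[:,:,2]>p[:,:,0]*1.4)&(p[:,:,2]>p[:,:,1]*1.25)&(p[:,:,2]>60)
    vs,us=np.where(m); 
    P=[(u,v,*world(n,g,u,v,0)) for u,v in zip(us,vs) if (430<u<480 and 210<v<260 if n=='top' else 185<u<225 and 175<v<225)]
    P=np.array(P);print(n,len(P),P.min(0).round(0),P.max(0).round(0))
    np.save('blue_'+n+'.npy',P)
    h=P[P[:,4]>60];
    print(cv2.minAreaRect(h[:,2:4].astype(np.float32)) , h[:,2:5].mean(0))
    h=P[(P[:,4]<14)&(P[:,4]>3)]
    if len(h)>3: print('foot',cv2.minAreaRect(h[:,2:4].astype(np.float32)) , h[:,2:5].mean(0))
```

```text
t 456 238 [ 563.1 -275.1   69.1]
t 420 252 [ 532.4 -203.2   78.5]
t 399 300 [ 441.5 -163.6   77.1]
t 497 212 [ 632.2 -381.7    7.6]
t 270 250 [520.   74.  130.6]
t 250 190 [628.1 115.2 129.6]
t 305 196 [620.9  16.  127.2]
t 292 313 [412.6  37.1   0.6]
t 232 307 [419.1 134.5 129.7]
t 244 200 [641.5 145.9   3.3]
t 235 288 [451.8 131.4 129.7]
t 239 245 [527.3 128.9 130. ]
t 150 245 [536.9 321.   30.6]
t 120 240 [545.2 381.1  29.9]
top 363 [447. 224.  nan  nan  nan] [464. 252.  nan  nan  nan]
((569.1497192382812, -279.642822265625), (8.693042755126953, 39.87821960449219), 79.7501449584961) [ 568.15708994 -278.49725333   75.4833035 ]
foot ((566.839111328125, -292.50091552734375), (34.08192825317383, 38.209022521972656), 80.6382827758789) [ 560.73232597 -299.06307394    7.7842764 ]
scene 358 [ 193.  186.  526. -336.   -4.] [ 214.  216.  592. -271.   84.]
((571.8568115234375, -278.7366638183594), (12.439752578735352, 38.3505973815918), 76.38835906982422) [ 573.26965432 -277.68227497   74.72418831]
foot ((567.4100341796875, -304.0531005859375), (63.83308410644531, 37.45164489746094), 73.59806060791016) [ 577.53934457 -286.94587385    8.79543018]
  return _methods._mean(a, axis=axis, dtype=dtype,
  ret = ret.dtype.type(ret / rcount)
```

View pics/c0.png

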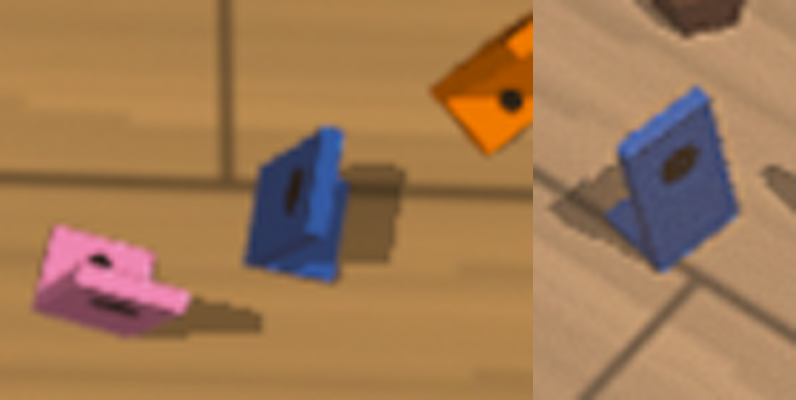

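The crop confirms the blue bracket: dark blue leaf, top edge at crop (325,180), with the foot showing on the right. So its back faces +y, which is also downhill. Next I fit the chute and work out the first move.

```bash
cat >> h.py <<'E'
from scipy.spatial.transform import Rotation as Rot
def cloud(n,tag):
    z=np.load(f'{tag}.npz');d=z['d'];c=arm.get_calibration(n);K=np.array(c['K']);v,u=np.mgrid[:480,:640]
    pc=np.stack([(u-K[0,2])/K[0,0]*d,(v-K[1,2])/K[1,1]*d,d,np.ones_like(d)],-1)
    if n=='wrist':
        T=np.eye(4);T[:3,:3]=Rot.from_quat(z['q']).as_matrix();T[:3,3]=z['pos'];T=T@np.array(c['mount'])
    else: T=np.linalg.inv(np.array(c['camera_from_world']))
    W=(pc@T.T)[...,:3]; W[d<=0]=1e6; return W,z['p'].astype(int)
def togo(x,y,z,yaw_y):
    "slide (cm, current tool axes) and twist to TCP x,y,z with tool y at world angle yaw_y (deg, mod 180)"
    s=arm.observe();R=Rot.from_quat(s['orientation']).as_matrix()
    sl=R.T@(np.array([x,y,z])-s['position'])/10
    a=np.degrees(np.arctan2(R[1,1],R[0,1])); dy=(yaw_y-a+90)%180-90
    print('t',round(s['time'],2),'pos',s['position'].round(1),'yaw',a.round(1),'slide',sl.round(2),'twist',round(-np.radians(dy),3),'j',s['joints'].round(2))
E
python3 - <<'E'
from h import *
for n,g in(('top','t0'),('scene','s0')):
    W,p=cloud(n,g); x,y,z=W[...,0],W[...,1],W[...,2]
    m=(abs(z-130)<4)&(x>380)&(x<680)&(y>-40)&(y<180)
    wood=p[...,0]-p[...,2]>30
    print(n,'bench',cv2.minAreaRect(W[m&wood][:,:2].astype(np.float32)),m.sum(),z[m&wood].mean())
    grey=~wood&(x>400)&(x<680)&(y>100)&(y<300)
    for lo in (40,60,80,100,115):
        k=grey&(z>lo)&(z<lo+10); 
        if k.sum()>20:
            P=W[k]; l=cv2.fitLine(P[:,:2].astype(np.float32),cv2.DIST_HUBER,0,.01,.01).ravel(); print(lo,k.sum(),P.mean(0).round(1),np.degrees(np.arctan2(l[1],l[0])).round(1))
    f=(abs(z-30)<4)&(x>400)&(x<680)&(y>220)&(y<420); print('floor',cv2.minAreaRect(W[f][:,:2].astype(np.float32)))
togo(569,-279,310,-11)
E
```

```text
top bench ((520.0860595703125, 85.50179290771484), (122.72404479980469, 216.9013671875), 84.7270736694336) 7574 129.58364900627873
40 903 [535.4 236.1  44.8] -4.6
60 456 [539.5 214.8  64.9] -3.4
80 414 [532.1 185.9  84.9] -4.7
100 456 [531.  163.7 105.1] -4.6
115 478 [527.5 146.9 119.9] -4.6
floor ((537.523193359375, 325.89190673828125), (198.24929809570312, 155.486083984375), 2.3645873069763184)
scene bench ((520.9461059570312, 79.08858489990234), (109.05924987792969, 219.9441680908203), 84.72080993652344) 5675 129.74986091673824
40 1030 [534.7 236.7  44.9] -6.4
60 694 [535.3 219.1  65. ] -6.5
80 596 [528.9 186.6  85. ] -6.2
100 591 [526.9 167.3 105. ] -5.3
115 654 [529.6 148.1 120. ] -6.3
floor ((551.7019653320312, 313.8362731933594), (165.7928466796875, 185.6102752685547), 85.27029418945312)
t 0.1 pos [207.2 536.2 403.9] yaw 68.9 slide [-63.14 -62.98   9.48] twist 1.394 j [ 1.08  0.28  1.51  0.    1.36 -0.12]
```

>>> {"api": "carry_out", "payload": {"commands": [{"slide":[-2,-2,0],"twist":0},{"slide":[-2.8,-2.8,0],"twist":0},{"slide":[-2.8,-2.8,0],"twist":0},{"slide":[-2.8,-2.8,0],"twist":0},{"slide":[-2.8,-2.8,0],"twist":0},{"slide":[-2.8,-2.8,0],"twist":0},{"slide":[-2.8,-2.8,0],"twist":0},{"slide":[-2.8,-2.8,0],"twist":0},{"slide":[-2.8,-2.8,0],"twist":0},{"slide":[-2.8,-2.8,0],"twist":0}], "claw": 0.7}}

```text
time: 0.93
position: [362.9, 182.7, 404.6]
orientation: [0.183, 0.983, 0.0, -0.0]
contact_force: [0.1, -0.2, 0.5]
grip_width: 0.696
grip_force: 0.0
```

>>> {"api": "carry_out", "payload": {"commands": [{"slide":[-2.8,-2.8,0],"twist":0},{"slide":[-2.8,-2.8,0],"twist":0},{"slide":[-2.8,-2.8,0],"twist":0},{"slide":[-2.8,-2.8,0],"twist":0},{"slide":[-2.8,-2.8,0],"twist":0},{"slide":[-2.8,-2.8,0],"twist":0},{"slide":[-2.8,-2.8,0],"twist":0},{"slide":[-2.8,-2.8,0],"twist":0},{"slide":[-2.8,-2.8,0],"twist":0},{"slide":[-2.5,-2.5,0],"twist":0}]}}

```text
time: 1.77
position: [521.9, -176.1, 404.2]
orientation: [0.184, 0.983, 0.0, -0.0]
contact_force: [0.7, 0.2, -0.1]
grip_width: 0.701
grip_force: 0.0
```

>>> {"api": "carry_out", "payload": {"commands": [{"slide":[0,0,0],"twist":0.12},{"slide":[0,0,0],"twist":0.12},{"slide":[0,0,0],"twist":0.12},{"slide":[0,0,0],"twist":0.12},{"slide":[0,0,0],"twist":0.12},{"slide":[0,0,0],"twist":0.12},{"slide":[0,0,0],"twist":0.12},{"slide":[0,0,0],"twist":0.12},{"slide":[0,0,0],"twist":0.12},{"slide":[0,0,0],"twist":0.12}]}}

```text
time: 2.6
position: [521.3, -173.6, 404.1]
orientation: [0.709, 0.706, -0.0, -0.001]
contact_force: [0.3, -0.8, 0.3]
grip_width: 0.702
grip_force: 0.0
```

Run:
```python
from h import *
togo(569,-279,310,-11)
grab('wrist','w1')
W,p=cloud('wrist','w1')
m=(p[...,2]>p[...,0]*1.4)&(p[...,2]>p[...,1]*1.25)&(p[...,2]>50)&(abs(W[...,0]-569)<80)&(abs(W[...,1]+285)<70)
P=W[m]; h=P[P[:,2]>70]; f=P[(P[:,2]>4)&(P[:,2]<14)]
print(len(P),P.max(0)); 
for q in(h,f): print(len(q),q.mean(0).round(1) if len(q) else 0,cv2.minAreaRect(q[:,:2].astype(np.float32)) if len(q) else 0)
```

```text
t 2.6 pos [ 521.3 -173.6  404.1] yaw -0.2 slide [-10.53   4.82   9.4 ] twist 0.188 j [-0.45  0.24  1.56  0.    1.35 -0.44]
1182 [ 590.17382557 -272.2391084    81.81122832]
193 [ 566.3 -275.9   76.8] ((570.5485229492188, -277.13311767578125), (4.335809707641602, 39.78932189941406), 81.8481216430664)
201 [ 561.5 -284.7    9. ] ((567.7733154296875, -292.08740234375), (34.08792495727539, 39.227783203125), 80.41952514648438)
```

View pics/w1.png

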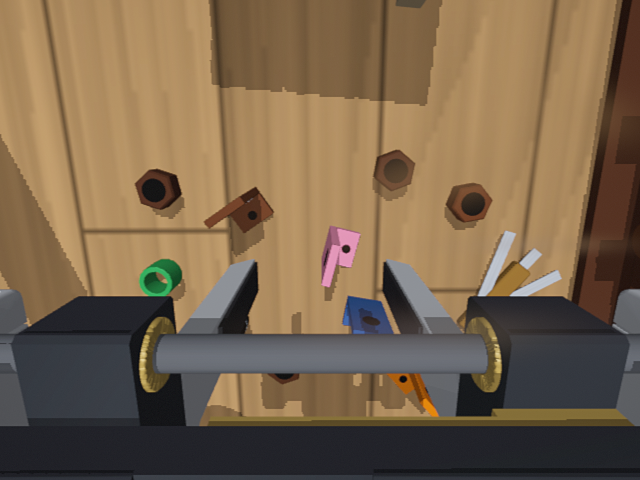

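The wrist view has blue at (368,315) and pink at (340,255), both clear of the finger line. Next is to align over blue.

>>> {"api": "carry_out", "payload": {"commands": [{"slide":[-2.2,1.0,0],"twist":0},{"slide":[-3,1.3,0],"twist":0},{"slide":[-3,1.3,0],"twist":0},{"slide":[-2.3,1.25,0],"twist":0},{"slide":[0,0,3],"twist":0.09},{"slide":[0,0,4],"twist":0.08},{"slide":[0,0,3],"twist":0},{"slide":[0,0,0],"twist":0},{"slide":[0,0,0],"twist":0}]}}

```text
time: 3.4
position: [569.8, -278.3, 303.0]
orientation: [0.763, 0.646, -0.001, -0.002]
contact_force: [0.4, -0.5, 0.6]
grip_width: 0.7
grip_force: 0.0
```

Run:
```python
from h import *
togo(569.5,-279,240,-10)
grab('top','t1')
W,p=cloud('top','t1')
```

```text
t 3.4 pos [ 569.8 -278.3  303. ] yaw -9.5 slide [-0.08  0.01  6.3 ] twist 0.008 j [-0.56  0.43  1.52  0.    1.19 -0.4 ]
```

>>> {"api": "carry_out", "payload": {"commands": [{"slide":[-0.1,0,1.5],"twist":0},{"slide":[0,0,2],"twist":0},{"slide":[0,0,1.8],"twist":0},{"slide":[0,0,1],"twist":0},{"slide":[0,0,0],"twist":0},{"slide":[0,0,0],"twist":0}]}}

```text
time: 3.95
position: [570.6, -279.8, 243.2]
orientation: [0.764, 0.645, 0.0, 0.001]
contact_force: [-0.0, -0.6, 0.5]
grip_width: 0.704
grip_force: 0.0
```

>>> {"api": "carry_out", "payload": {"commands": [{"slide":[0,0,0],"twist":0},{"slide":[0,0,0],"twist":0},{"slide":[0,0,0],"twist":0},{"slide":[0,0,0],"twist":0},{"slide":[0,0,0],"twist":0},{"slide":[0,0,0],"twist":0},{"slide":[0,0,0],"twist":0}], "claw": 0.3, "force": 30}}

```text
time: 4.53
position: [570.3, -279.7, 242.4]
orientation: [0.764, 0.645, 0.0, 0.001]
contact_force: [0.3, 0.7, 3.9]
grip_width: 0.425
grip_force: 30.0
```

Run:
```python
from h import *
s=arm.observe();print(s['contact_force'],s['grip_force'])
togo(569.5,-279,360,-10)
```

```text
[0.33562969 0.66903912 3.86551616] 29.995753169059753
t 4.53 pos [ 570.3 -279.7  242.4] yaw -9.6 slide [  0.05  -0.07 -11.76] twist 0.007 j [-0.57  0.49  1.6   0.    1.05 -0.4 ]
```

>>> {"api": "carry_out", "payload": {"commands": [{"slide":[0,0,-1],"twist":0},{"slide":[0,0,-2],"twist":0},{"slide":[0,0,-3],"twist":0},{"slide":[0,0,-3],"twist":0},{"slide":[0,0,-3],"twist":0},{"slide":[0,0,-3],"twist":0},{"slide":[0,0,-2],"twist":0},{"slide":[0,0,-1],"twist":0},{"slide":[0,0,0],"twist":0}]}}

```text
time: 5.28
position: [570.1, -279.6, 424.0]
orientation: [0.764, 0.645, 0.001, 0.002]
contact_force: [1.1, 0.4, -2.7]
grip_width: 0.419
grip_force: 30.0
```

Run:
```python
from h import *
togo(529,170,420,-5.3)
```

```text
t 5.28 pos [ 570.1 -279.6  424. ] yaw -9.6 slide [ 43.64 -11.57   0.29] twist -0.075 j [-0.57  0.36  1.34  0.    1.44 -0.4 ]
```

>>> {"api": "carry_out", "payload": {"commands": [{"slide":[1,-0.25,0],"twist":0},{"slide":[2,-0.5,0],"twist":0},{"slide":[3,-0.8,0],"twist":0},{"slide":[3,-0.8,0],"twist":0},{"slide":[3,-0.8,0],"twist":0},{"slide":[3,-0.8,0],"twist":0},{"slide":[3,-0.8,0],"twist":0},{"slide":[3,-0.8,0],"twist":0},{"slide":[3,-0.8,0],"twist":0},{"slide":[3,-0.8,0],"twist":0}]}}

```text
time: 6.12
position: [543.3, 0.8, 419.0]
orientation: [0.764, 0.645, -0.002, -0.002]
contact_force: [0.8, 0.3, -2.9]
grip_width: 0.423
grip_force: 30.0
```

>>> {"api": "carry_out", "payload": {"commands": [{"slide":[3,-0.8,0],"twist":0},{"slide":[3,-0.8,0],"twist":0},{"slide":[3,-0.8,0],"twist":0},{"slide":[2.5,-0.7,0],"twist":0},{"slide":[2,-0.5,0],"twist":0},{"slide":[1,-0.3,0],"twist":0},{"slide":[0,0,0],"twist":-0.04},{"slide":[0,0,0],"twist":-0.035},{"slide":[0,0,0],"twist":0},{"slide":[0,0,0],"twist":0}]}}

```text
time: 6.95
position: [530.0, 147.9, 420.3]
orientation: [0.74, 0.673, -0.001, -0.001]
contact_force: [0.3, -0.4, -2.9]
grip_width: 0.425
grip_force: 30.0
```

Run:
```python
from h import *
togo(529,170,420,-5.3)
grab('scene','s2');grab('top','t2')
for n,g in(('scene','s2'),('top','t2')):
    W,p=cloud(n,g)
    m=(p[...,2]>p[...,0]*1.3)&(p[...,2]>p[...,1]*1.2)&(p[...,2]>50)&(abs(W[...,0]-530)<60)&(abs(W[...,1]-165)<60)&(W[...,2]>140)
    P=W[m];print(n,len(P))
    if len(P)>10:
        print(P.min(0).round(),P.max(0).round())
        for lo in range(175,270,12):
            q=P[(P[:,2]>=lo)&(P[:,2]<lo+12)]; 
            if len(q)>3: print(lo,len(q),q.mean(0).round(1),q.min(0).round(),q.max(0).round())
s=cv2.imread('pics/s2.png');cv2.imwrite('pics/s2c.png',cv2.resize(s[120:320,280:540],(780,600),interpolation=cv2.INTER_CUBIC))
```

```text
t 6.95 pos [530.  147.9 420.3] yaw -5.4 slide [ 2.19 -0.31  0.03] twist -0.002 j [ 0.15  0.23  1.53 -0.    1.38  0.24]
scene 156
[514. 117. 178.] [554. 156. 235.]
175 60 [544.7 131.9 184.1] [519. 117. 178.] [550. 153. 187.]
187 42 [537.9 147.1 192. ] [515. 119. 187.] [551. 154. 198.]
199 21 [526.7 152.4 205.3] [514. 151. 199.] [538. 153. 211.]
211 21 [527.  152.1 216.4] [516. 151. 211.] [537. 153. 222.]
223 12 [534.3 152.6 226.9] [523. 151. 224.] [554. 156. 235.]
top 498
[507. 116. 181.] [549. 148. 354.]
175 301 [526.7 130.3 185.5] [507. 116. 181.] [548. 145. 187.]
187 94 [529.4 131.8 188.5] [507. 117. 187.] [547. 145. 199.]
199 18 [536.5 142.3 205.3] [527. 141. 199.] [547. 143. 211.]
211 23 [537.2 142.3 217. ] [528. 141. 211.] [549. 143. 223.]
223 10 [542.1 141.6 225. ] [536. 140. 223.] [549. 142. 227.]
247 19 [535.8 146.1 257.5] [522. 145. 256.] [549. 148. 259.]
259 8 [530.7 146.3 259.4] [523. 145. 259.] [547. 148. 260.]
```

View pics/s2c.png

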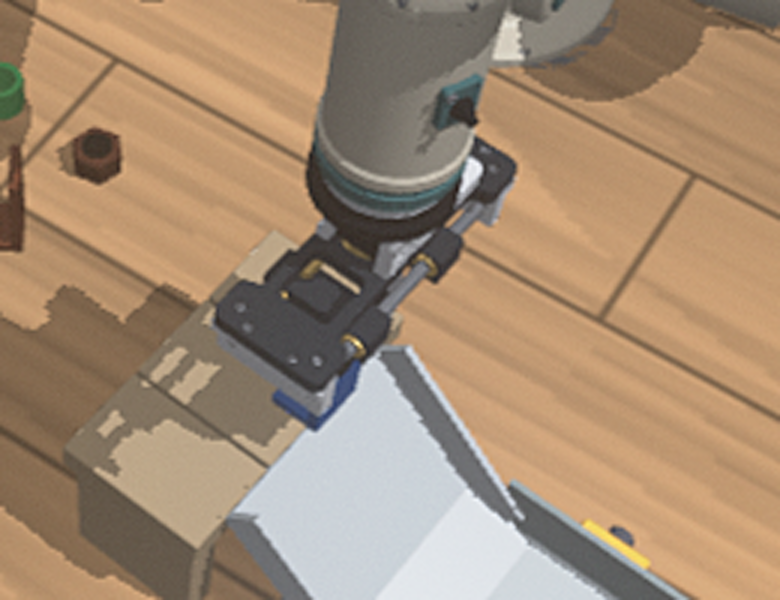

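The crop shows the bracket hanging upright at (320,395), foot uphill and back facing downhill. Now move it 25 mm downhill, lower it until the foot tip touches the sheet, then release.

>>> {"api": "carry_out", "payload": {"commands": [{"slide":[1,-0.1,0],"twist":0},{"slide":[1.0,-0.1,0],"twist":0},{"slide":[0.5,-0.1,0],"twist":0},{"slide":[0,0,1],"twist":0},{"slide":[0,0,1.5],"twist":0},{"slide":[0,0,1.5],"twist":0},{"slide":[0,0,0.8],"twist":0},{"slide":[0,0,0],"twist":0},{"slide":[0,0,0],"twist":0},{"slide":[0,0,0],"twist":0}]}}

```text
time: 7.88
position: [530.1, 173.3, 374.3]
orientation: [0.739, 0.673, 0.001, 0.0]
contact_force: [0.6, 0.1, -2.0]
grip_width: 0.422
grip_force: 30.0
```

Run:
```python
from h import *
togo(529,173,366,-5.3)
s=arm.observe();print(s['contact_force'])
```

```text
t 7.88 pos [530.1 173.3 374.3] yaw -5.3 slide [-0.04 -0.11  0.83] twist -0.0 j [0.19 0.27 1.59 0.   1.28 0.28]
[ 0.62522189  0.09820527 -1.97777754]
```

>>> {"api": "carry_out", "payload": {"commands": [{"slide":[0,0,0.3],"twist":0},{"slide":[0,0,0.2],"twist":0},{"slide":[0,0,0],"twist":0},{"slide":[0,0,0],"twist":0}]}}

```text
time: 8.22
position: [529.8, 173.3, 368.8]
orientation: [0.739, 0.673, 0.0, 0.0]
contact_force: [-0.2, 0.1, -2.1]
grip_width: 0.422
grip_force: 30.0
```

>>> {"api": "carry_out", "payload": {"commands": [{"slide":[0,0,0.15],"twist":0},{"slide":[0,0,0],"twist":0},{"slide":[0,0,0],"twist":0}]}}

```text
time: 8.47
position: [529.8, 173.3, 367.1]
orientation: [0.739, 0.673, 0.0, -0.0]
contact_force: [-0.4, 0.6, -1.8]
grip_width: 0.425
grip_force: 30.0
```

>>> {"api": "carry_out", "payload": {"commands": [{"slide":[0,0,0.1],"twist":0},{"slide":[0,0,0],"twist":0},{"slide":[0,0,0],"twist":0}]}}

```text
time: 8.72
position: [529.8, 173.3, 366.1]
orientation: [0.739, 0.673, 0.0, -0.0]
contact_force: [0.4, 0.1, -2.8]
grip_width: 0.42
grip_force: 30.0
```

>>> {"api": "carry_out", "payload": {"commands": [{"slide":[0,0,0.1],"twist":0},{"slide":[0,0,0],"twist":0},{"slide":[0,0,0],"twist":0}]}}

```text
time: 8.97
position: [529.8, 173.3, 365.1]
orientation: [0.739, 0.673, -0.0, -0.0]
contact_force: [-0.4, 0.7, -1.3]
grip_width: 0.423
grip_force: 30.0
```

>>> {"api": "carry_out", "payload": {"commands": [{"slide":[0,0,0.1],"twist":0},{"slide":[0,0,0],"twist":0},{"slide":[0,0,0],"twist":0}]}}

```text
time: 9.22
position: [529.8, 173.3, 364.1]
orientation: [0.739, 0.673, -0.0, -0.0]
contact_force: [-0.7, -0.3, -2.3]
grip_width: 0.421
grip_force: 30.0
```

Run:
```python
from h import *
grab('scene','s3')
s=cv2.imread('pics/s3.png');cv2.imwrite('pics/s3c.png',cv2.resize(s[200:290,340:457],(780,600),interpolation=cv2.INTER_CUBIC))
W,p=cloud('scene','s3')
m=(p[...,2]>p[...,0]*1.3)&(p[...,2]>p[...,1]*1.2)&(p[...,2]>50)&(abs(W[...,0]-530)<60)&(abs(W[...,1]-165)<60)&(W[...,2]>100)
P=W[m];print(P.min(0).round(),P.max(0).round())
q=P[P[:,2]<137];print(len(q),np.percentile(q,[2,10,50],axis=0).round(1))
```

```text
[517. 140. 122.] [584. 197. 279.]
45 [[519.5 142.5 122.8]
 [535.5 145.  124.3]
 [547.7 159.6 129.8]]
```

View pics/s3c.png

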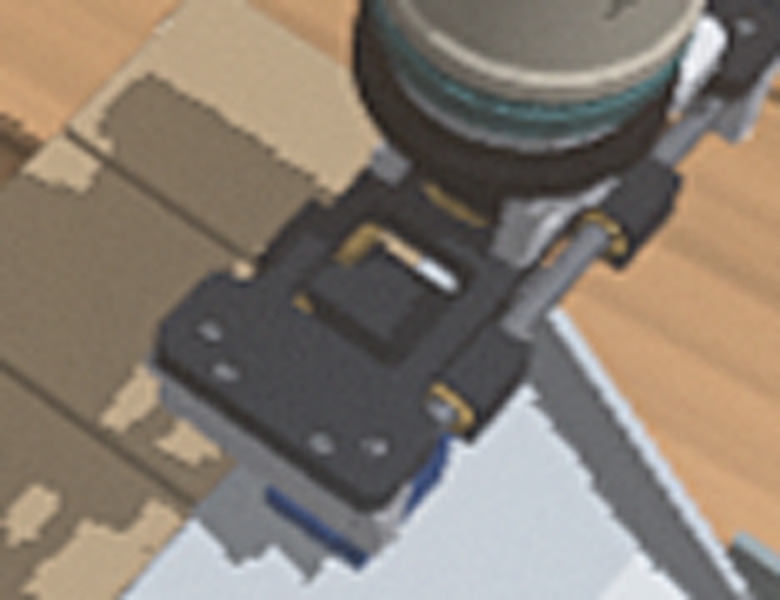

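In the crop the foot, at (320,530), is over the sheet just past the head edge and close to contact.

>>> {"api": "carry_out", "payload": {"commands": [{"slide":[0,0,0.1],"twist":0},{"slide":[0,0,0],"twist":0},{"slide":[0,0,0],"twist":0}]}}

```text
time: 9.52
position: [529.8, 173.3, 363.2]
orientation: [0.739, 0.673, 0.0, -0.0]
contact_force: [-0.2, 0.4, -3.0]
grip_width: 0.425
grip_force: 30.0
```

>>> {"api": "carry_out", "payload": {"commands": [{"slide":[0,0,0.1],"twist":0},{"slide":[0,0,0],"twist":0},{"slide":[0,0,0],"twist":0}]}}

```text
time: 9.77
position: [530.0, 173.6, 362.5]
orientation: [0.739, 0.673, 0.001, -0.0]
contact_force: [-0.4, 1.5, -0.6]
grip_width: 0.424
grip_force: 30.0
```

>>> {"api": "carry_out", "payload": {"commands": [{"slide":[0,0,0.1],"twist":0},{"slide":[0,0,0],"twist":0},{"slide":[0,0,0],"twist":0}]}}

```text
time: 10.02
position: [530.0, 173.8, 361.9]
orientation: [0.739, 0.673, 0.001, -0.0]
contact_force: [0.0, 2.8, 3.6]
grip_width: 0.424
grip_force: 30.0
```

The foot tip has touched: the sheet is pushing up and downhill. Releasing.

>>> {"api": "carry_out", "payload": {"commands": [{"slide":[0,0,-0.1],"twist":0},{"slide":[0,0,0],"twist":0},{"slide":[0,0,0],"twist":0},{"slide":[0,0,0],"twist":0},{"slide":[0,0,0],"twist":0},{"slide":[0,0,0],"twist":0},{"slide":[0,0,0],"twist":0},{"slide":[0,0,0],"twist":0}], "claw": 0.85}}

```text
time: 10.68
position: [529.8, 173.2, 362.1]
orientation: [0.739, 0.673, -0.0, -0.0]
contact_force: [0.1, -0.0, -0.6]
grip_width: 0.851
grip_force: 0.0
```

Run:
```python
from h import *
grab('scene','s4')
s=cv2.imread('pics/s4.png');cv2.imwrite('pics/s4c.png',cv2.resize(s[200:410,330:550],(629,600),interpolation=cv2.INTER_CUBIC))
W,p=cloud('scene','s4')
m=(p[...,2]>p[...,0]*1.3)&(p[...,2]>p[...,1]*1.2)&(p[...,2]>50)&(abs(W[...,0]-540)<100)&(W[...,1]>120)&(W[...,1]<420)
P=W[m];print(len(P),P.min(0).round(),P.max(0).round(),P.mean(0).round())
```

```text
819 [512. 284.  28.] [569. 368.  67.] [546. 325.  41.]
```

View pics/s4c.png

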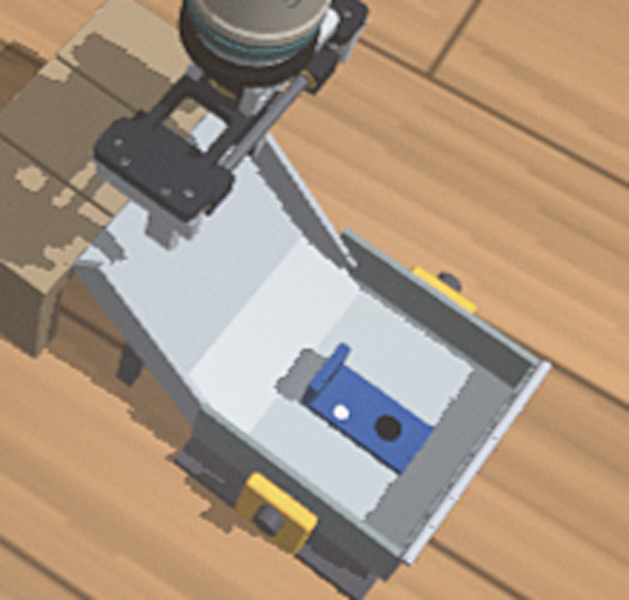

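The bracket lies on its back on the bin floor at (370,415), with its foot up at (325,375). I'll lift the arm clear, let things settle, and hand in.

>>> {"api": "carry_out", "payload": {"commands": [{"slide":[0,0,-1],"twist":0},{"slide":[0,0,-2],"twist":0},{"slide":[0,0,-2],"twist":0},{"slide":[0,0,-1],"twist":0},{"slide":[0,0,0],"twist":0},{"slide":[0,0,0],"twist":0},{"slide":[0,0,0],"twist":0},{"slide":[0,0,0],"twist":0}]}}

```text
time: 11.4
position: [529.5, 173.2, 421.0]
orientation: [0.739, 0.673, -0.001, -0.001]
contact_force: [-0.0, 0.8, 1.0]
grip_width: 0.848
grip_force: 0.0
```

Run:
```python
from h import *
grab('scene','s5')
W,p=cloud('scene','s5')
m=(p[...,2]>p[...,0]*1.3)&(p[...,2]>p[...,1]*1.2)&(p[...,2]>50)&(abs(W[...,0]-540)<100)&(W[...,1]>120)&(W[...,1]<420)
P=W[m];print(len(P),P.min(0).round(),P.max(0).round(),P.mean(0).round())
a=cv2.imread('pics/s0.png')[160:210,265:295].astype(int);b=cv2.imread('pics/s5.png')[160:210,265:295].astype(int);print('rusty diff',abs(a-b).mean())
print(arm.finish_job())
```

```text
821 [511. 284.  28.] [569. 368.  69.] [546. 325.  41.]
rusty diff 17.07911111111111
the job is handed in; nothing more can be done
None
```

I handed the job in at about 11.4 s: the blue bracket toppled and slid into the bin and lies on its back with its foot up, still unmoved in a second picture 0.7 s later; I got no verdict back, and though the arm never went near the rusty bracket, the picture there changed a little (probably the arm's shadow) and I didn't measure its position again.

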